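# Clear the drill jig and lift off its jig plate

### The job

Three holes have just been cut through the brass plate in the drill jig and the brass slugs lie on top of the aluminium jig plate: with the brush held in the gripper, and not with the fingers, sweep all three slugs along the jig plate into the blue chip pan at its end, then stand the brush upright on the open table and let go of it. Then take the jig plate by its bar, lift it straight up off its two dowels, keeping it level all the way, and finish holding it there, level and still, right over the jig with its underside about 5 cm above the dowel tops. The brass plate stays in its nest, and the other things on the table stay where they are.

Things in the scene. Friction and masses are not known exactly. Their poses are not given: they have to be found in the camera images.
- drill_jig: Jig body, fixed: grey base 116 (x) x 148 (y) x 12, origin at its underside's centre, z up (all mm). At y +-62 a rest block (buttons to z 24) carries a steel dowel, 10 diameter, at x 14, top z 46. The brass plate lies between the blocks, the jig plate on them. Blue chip pan joined to the +y end: x -56..56, y 75..151, walls 2.5 thick, 19 high next to the jig (under the plate's overhang), else 34.
- pan_floor (a point): Middle of the chip pan's floor (2.5 above the table; at x 0, y 113 of the jig body), axes as the jig body. The inside measures 107 (x) x 71 (y).
- jig_plate: Loose aluminium plate 116 (x) x 160 (y) x 12, about 0.5 kg, origin at its underside's centre; at the start at x 0, y 0, z 24 (+-1) of the jig body, same axes. Holes of 12 at x 14, y +-62 sit over the 10 mm dowels. The slugs lie in a flat channel, x -54..-10, between a lip and a rail 4 high, open at both ends; its +y end overhangs the pan's low wall by 2.5. Bushes 24 wide, 4 high at x 23.
- bar_center (a point): Centre of the jig plate's black bar handle, above its centre of mass within 2: bar 12 thick (x) x 82 long (y) x 14 high, this point 42 above the plate's underside; two posts 10 x 10 at y +-34 carry it. Axes as the jig plate. Grip it across x.
- brass_plate: Loose brass workpiece 80 x 96 x 10, about 0.55 kg, with three 18 mm holes, in the nest of the jig body below the jig plate (2 gap); origin at the centre of its underside, 12 above the jig body's origin.
- slug_a_center (a point): Centre of a loose brass slug, a disc of 14 diameter and 10 high, about 13 g, lying flat in the channel of the jig plate (x -40..-24, y -44..48).
- slug_b_center (a point): Centre of the second slug, the same.
- slug_c_center (a point): Centre of the third slug, the same.
- brush: Bench brush standing on its bristles, 90 g. Origin at the centre of its underside (bristle ends), z up. Black stiff (rigid) bristles 38 (x) x 46 (y), 22 high; wooden back 38 x 48, z 22 to 36; above it an upright wooden grip 20 thick (x) x 30 (y), z 34 to 86. Held 3 above the jig plate it still pushes the slugs.
- brush_grip (a point): Grip point of the brush, on its axis 68 above its underside; grip it from above across x (20). Axes as the brush.
- wax_tin: Yellow-lidded flat tin, 66 diameter, 26 high, origin under its centre. Bystander.
- tape_roll: Roll of black tape, 62 diameter, 19 high, origin under its centre. Bystander.
- spare_bushing: Grey bushing standing on the table, 21 diameter, 27 high, origin under its centre. Bystander.
- slug_a: The slug itself (slug_a); its origin lies in the middle of one flat face, the point slug_a_center in the middle of the disc.
- slug_b: The slug itself (slug_b); its origin lies in the middle of one flat face, the point slug_b_center in the middle of the disc.
- slug_c: The slug itself (slug_c); its origin lies in the middle of one flat face, the point slug_c_center in the middle of the disc.

How it is judged:
By the outcome, as a careful person would: the job done as asked, in the order asked, and still so for the second after the job is handed in, while the arm keeps its last pose, push and grip.
It also fails if it takes over 54 s, if anything falls off the work surface, if the arm or the gripper's body presses on something with over 40 N, if the wrist force passes 120 N, or if a joint passes its speed limit or range.

### The arm

A 6-joint arm with a two-finger parallel gripper is mounted at the origin on a cart in front of the work surface, level with it; the furniture and walls round the work are solid. World frame = base frame: x ahead of the robot, y to its left, z up, the work surface at z = 0. Lengths are in m, angles in rad, forces in N, time in s.
With the tool pointing down it reaches from about 0.425 to 0.925 m from the base axis. Payload 12.5 kg.
Tool frame: the origin (TCP) lies on the centre line of the jaws, within the pads' length; the fingertips stand 25 mm ahead of it and the grasp point (between the pads) lies 6 mm ahead of it (robot.tip_extent is the distance from the TCP to the fingertips, in m); z points along the fingers, y is the line along which they close (so a half turn about z gives the same grasp; the last joint's range is limited). The gripper opens to 85 mm and grips with 20 to 120 N. Pads are 22 mm wide; open, the fingers measure 114 mm over their backs; the gripper's body (76 mm by 85 mm) begins 54 mm behind the grasp point. The pads swing forward as they close: fully open they stand 13 mm farther back than shut.
Start: joints at [-1.387, 0.491, 1.559, -0, 1.092, -0.106], TCP at [0.179, -0.599, 0.256] pointing down, gripper open.
Joint ranges: [-3.1, 3.1], [-0.84, 2.19], [0.05, 2.79], [-1.13, 4.28], [0.06, 2.93], [-2.69, 2.69]. Speed limits (rad/s): [2.22, 2.22, 2.79, 3.14, 3.14, 3.14].

### API

Orientations are given as [roll, pitch, yaw] about the fixed x, y, z axes, in that order (R = Rz(yaw) Ry(pitch) Rx(roll)).
In Python, from plant import robot gives the robot as it stands.
- The arm moves only by the tool send_path, called by a JSON object that holds its "op" and its "data". Schema: {"type":"object","properties":{"segments":{"type":"array","items":{"type":"array","items":{"type":"number"},"minItems":4,"maxItems":4},"minItems":1,"maxItems":5},"aperture":{"type":"number"},"force":{"type":"number"},"only":{"type":"string"},"quiet":{"type":"boolean"},"lines":{"type":"string"}},"required":["segments"],"additionalProperties":false}. segments is a list of rows, 1 to 5 of them, each of 4 numbers: dx, dy, dz in a scale on which 1.0 is 30 cm, then a turn about the tool's z in fractions of the full range, 1 being 4 rad; each row shifts and turns the commanded pose from where the row before left it, along the tool's axes as they then stand; what a row does not reach is not made up. A row lasts 1/8 s, in which the tool goes at most 0.0625 m and 0.188 rad, less where a joint would pass 70% of its speed; a pose out of reach is approached as far as the arm can. aperture is the finger opening in m, set as the call begins (left out keeps the last). The fingers move at their own pace and stop on an object; force is the grip in N (left out, the last holds). Time passes only in rows, so rows that do not move let the fingers close. The tool returns the time, the measured TCP pose, the force, the opening and the grip force at its end. only (a regular expression) keeps the lines of the reply that match it, lines (a string "A,B") keeps lines A to B, and quiet returns only ok. Input that does not fit is refused with a message, and nothing moves.
- robot.get_obs(): the state, without advancing time (a new reading comes with each control period).
- robot.get_image(name): name is "scene" or "side" or "wrist"; returns the picture (480x640x3 uint8, red, green, blue); there is no depth.
- robot.camera_model(name): a dict with "camera_matrix" (3x3 intrinsics, pixels), "R" (3x3) and "t" (3): a world point X has camera coordinates R X + t; the wrist camera has in their place "hand_eye" (4x4, takes a point from camera to tool coordinates, whose origin is the TCP and whose axes are the flange's). Camera axes: x right, y down, z forward; pixel columns grow to the right and rows downward; lengths in m; the calibration is good to about 2 mm. A picture is of the moment at which its call begins: read the wrist's pose just before it. camera_model takes no time and is no camera call.
- robot.hand_in(): hands the job in; it is judged then, once.
The state is a dict: "t": time; "qpos": joint angles; "joint_velocities": joint speeds; "joint_efforts": joint torques, N m; "tool_pos": TCP position; "eef_rot": TCP orientation; "force": force on the tool from outside, world axes, zero at the start; "ft_torque": the same for the moment, N m; "gripper_width": finger opening in m; "finger_force": force on a finger pad.
Only numpy, scipy, OpenCV 4.12 (cv2) and the standard library are available. Lean on these libraries where they do the work, as an engineer would, in place of code of your own. Each camera call takes 0.05 s, during which the arm holds its last target. There are 200 camera calls.

## Working session

There is one attempt and no reset: what is moved stays moved. The work goes in short steps, Python scripts to look and compute and a tool call to move; the robot and the scene stay as the last step left them, time stands still between calls to the robot, and variables do not carry over. Pictures are saved under pics/ and viewed, at most 14 in all, crops included, and the job is handed in when it is done.

```bash
ls; mkdir -p pics
```

Run:
```python
from plant import robot
import cv2
for n in("scene","side"):
    im=robot.get_image(n); cv2.imwrite(f"pics/{n}0.png",im[:,:,::-1])
    m=robot.camera_model(n); print(n,m)
print(robot.camera_model("wrist")); print(robot.get_obs())
```

```text
pics
plant.py
scene {'camera_matrix': array([[434.9450896 ,   0.        , 317.4524814 ],
       [  0.        , 434.9450896 , 238.72037512],
       [  0.        ,   0.        ,   1.        ]]), 'R': array([[ 0.8696585 , -0.49304586, -0.0244923 ],
       [-0.20754181, -0.32015478, -0.92435237],
       [ 0.44790678,  0.80895408, -0.38075296]]), 't': array([-0.59430658,  0.13984283,  0.86245116])}
side {'camera_matrix': array([[486.35742492,   0.        , 318.97117771],
       [  0.        , 486.35742492, 236.25630578],
       [  0.        ,   0.        ,   1.        ]]), 'R': array([[ 0.85846897, -0.51269746, -0.01312781],
       [-0.20079507, -0.31244064, -0.92847304],
       [ 0.47192411,  0.7997013 , -0.37116772]]), 't': array([-0.61404875,  0.12817554,  0.79438071])}
{'camera_matrix': array([[403.93119629,   0.        , 310.69975297],
       [  0.        , 403.93119629, 238.1377827 ],
       [  0.        ,   0.        ,   1.        ]]), 'hand_eye': array([[-4.26321054e-04, -9.59775853e-01, -2.80767038e-01,
         7.16001862e-02],
       [ 9.99999758e-01, -2.54816332e-04, 
[... 208 characters left out ...]
00]])}
{'t': 0.1, 'qpos': array([-1.38656761e+00,  4.91508750e-01,  1.55938537e+00, -9.07990617e-06,
        1.09169519e+00, -1.05609510e-01]), 'joint_velocities': array([ 0.00037312, -0.00171561, -0.00082293, -0.00166412, -0.0006059 ,
       -0.0007173 ]), 'joint_efforts': array([ 4.71229374e-03, -6.19445658e+01, -2.62027073e+01, -1.41844220e-05,
        2.84771231e-03, -2.23391140e-05]), 'tool_pos': array([ 0.17860611, -0.59875835,  0.25578136]), 'eef_rot': array([-3.14060070e+00, -9.70519170e-05,  2.89842372e-01]), 'force': array([-1.25520343, -0.18402764, -0.15642688]), 'ft_torque': array([-0.03801461, -0.00175638, -0.02028394]), 'finger_force': 0.0, 'gripper_width': 0.08544632324844484}
```

View pics/scene0.png

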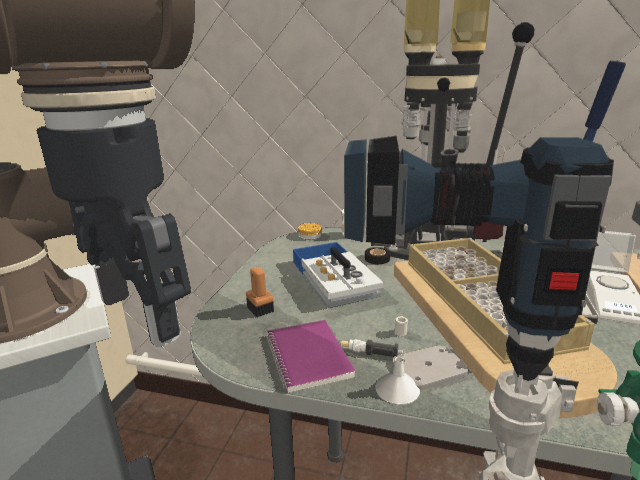

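View pics/side0.png

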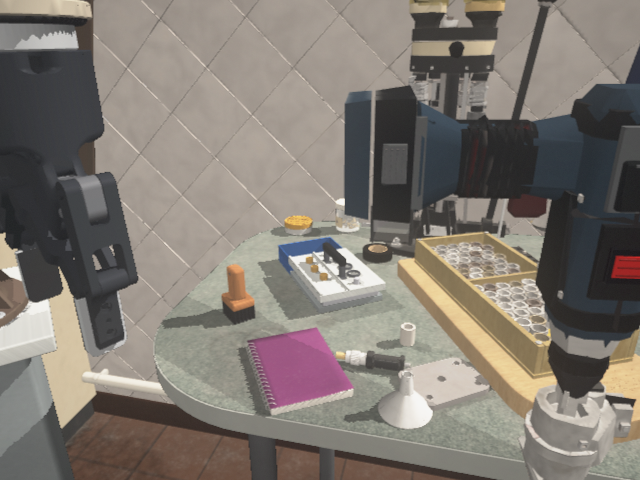

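The scene view shows the brush at about (260,300), the jig plate at (340,275) with its black bar at (343,264), the pan at (318,255), the tin at (310,230), the tape at (377,255) and the bushing at (401,326). I'll cast rays for rough positions.

Create h.py:
```python
import numpy as np, cv2
from scipy.spatial.transform import Rotation as Ro
from plant import robot
def cam(n,obs=None):
    m=robot.camera_model(n)
    K=m["camera_matrix"]
    if n!="wrist": return K,m["R"],m["t"]
    T=np.eye(4);T[:3,:3]=Ro.from_euler("xyz",obs["eef_rot"]).as_matrix();T[:3,3]=obs["tool_pos"]
    W=np.linalg.inv(T@m["hand_eye"]); return K,W[:3,:3],W[:3,3]
def ray(c,uv,z):
    K,R,t=c; C=-R.T@t; d=R.T@np.linalg.inv(K)@np.array([*uv,1.]); return C+d*(z-C[2])/d[2]
def proj(c,X):
    K,R,t=c; p=K@(R@np.asarray(X,float)+t); return p[:2]/p[2]
def totool(obs,X):  # world point -> tool axes offset from TCP
    return Ro.from_euler("xyz",obs["eef_rot"]).as_matrix().T@(np.asarray(X)-obs["tool_pos"])
def tri(c1,u1,c2,u2):
    A=[];b=[]
    for (K,R,t),u in((c1,u1),(c2,u2)):
        C=-R.T@t;d=R.T@np.linalg.inv(K)@np.array([*u,1.]);d/=np.linalg.norm(d);P=np.eye(3)-np.outer(d,d);A.append(P);b.append(P@C)
    return np.linalg.lstsq(np.vstack(A),np.hstack(b),rcond=None)[0]
```

Run:
```python
from h import *
s=cam("scene");d=cam("side")
print(-s[1].T@s[2],-d[1].T@d[2])
print("brush top",ray(s,(258,270),.086),ray(d,(236,267),.086))
print("bar",ray(s,(343,264),.073),ray(d,(334,256),.073))
print("tin",ray(s,(310,229),.026),"tape",ray(s,(377,254),.019),"bush",ray(s,(401,320),.027))
print("plate corners",[ray(s,p,.036).round(3) for p in((293,262),(327,303),(382,290),(345,249))])
print("book",ray(s,(310,350),.01),"drill nose",tri(s,(528,365),d,(580,385)), tri(s,(345,190),d,(347,150)))
o=robot.get_obs();print("brush in tool",totool(o,ray(d,(236,267),.086)))
```

```text
[ 0.15956928 -0.94593242  0.44308895] [ 0.17799141 -0.91004127  0.4057949 ]
brush top [ 0.41225958 -0.259459    0.086     ] [ 0.41190331 -0.26134407  0.086     ]
bar [ 0.5729647  -0.29952257  0.073     ] [ 0.5766805  -0.28295796  0.073     ]
tin [0.66707269 0.01024538 0.026     ] tape [ 0.72933861 -0.20256287  0.019     ] bush [ 0.58906004 -0.45811673  0.027     ]
plate corners [array([ 0.528, -0.168,  0.036]), array([ 0.503, -0.356,  0.036]), array([ 0.615, -0.37 ,  0.036]), array([ 0.661, -0.17 ,  0.036])]
book [ 0.42631104 -0.4295261   0.01      ] drill nose [ 0.44981648 -0.77534639  0.20248851] [ 0.35424369 -0.64690983  0.34015555]
brush in tool [ 0.31998305 -0.25649518  0.17006693]
```

The manual's scale: shifts go in shares of 30 cm and turns go in shares of 4 rad. Converting my numbers, -0.048 m / 0.3 = -0.16, 0.045 m / 0.3 = 0.15.

{"op": "send_path", "data": {"segments": [[0.0467,-0.16,0,0],[0.0467,-0.16,0,0],[0.0467,-0.16,0,0],[0.15,-0.0333,0,0],[0.15,-0.0333,0,0]]}}

```text
t: 0.72
tool_pos: [0.2589, -0.4032, 0.2565]
eef_rot: [3.141, -0.0, 0.289]
force: [-0.1, -0.6, 0.0]
gripper_width: 0.0854
finger_force: 0.0
```

{"op": "send_path", "data": {"segments": [[0.15,-0.0333,0,0],[0.15,-0.0333,0,0],[0.15,-0.0333,0,0],[0.15,-0.0333,-0.0667,0],[0.15,-0.0333,-0.0667,0]]}}

```text
t: 1.35
tool_pos: [0.4608, -0.2908, 0.2965]
eef_rot: [-3.141, 0.001, 0.29]
force: [0.4, -0.9, -0.0]
gripper_width: 0.0849
finger_force: 0.0
```

{"op": "send_path", "data": {"segments": [[0.0667,0,0,0],[0,0,0,0]]}}

```text
t: 1.6
tool_pos: [0.479, -0.2858, 0.2953]
eef_rot: [-3.141, 0.001, 0.291]
force: [-0.4, -0.2, -0.1]
gripper_width: 0.0852
finger_force: 0.0
```

Run:
```python
from h import *
o=robot.get_obs();im=robot.get_image("wrist");print(o["tool_pos"],o["eef_rot"],o["t"])
cv2.imwrite("pics/w1.png",im[:,:,::-1]);np.savez("w1.npz",p=o["tool_pos"],r=o["eef_rot"])
```

```text
[ 0.47902642 -0.28582712  0.29527752] [-3.14070156e+00  9.36634114e-04  2.91355787e-01] 1.6
```

View pics/w1.png

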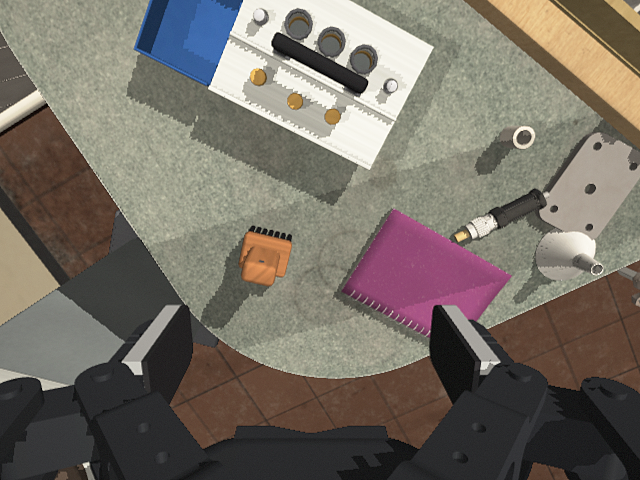

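The wrist view shows the bar from (277,40) to (364,86), dowels at (261,16) and (390,86), slugs at (259,77), (295,101) and (333,117), and the brush at (265,257) with its grip top near (262,268). Next I'll measure these with masks.

Create m1.py:
```python
from h import *
im=cv2.imread("pics/w1.png");f=np.load("w1.npz");c=cam("wrist",{"tool_pos":f["p"],"eef_rot":f["r"]})
hsv=cv2.cvtColor(im,cv2.COLOR_BGR2HSV)
def blobs(m,x0,y0,x1,y1,amin):
    mm=np.zeros_like(m);mm[y0:y1,x0:x1]=m[y0:y1,x0:x1]
    cs,_=cv2.findContours(mm,cv2.RETR_EXTERNAL,cv2.CHAIN_APPROX_NONE)
    return [q for q in cs if cv2.contourArea(q)>amin]
org=cv2.inRange(hsv,(5,100,60),(30,255,255))
print("slugs")
for q in blobs(org,240,60,350,130,40):
    (x,y),r=cv2.minEnclosingCircle(q);print((x,y),r,ray(c,(x,y),.045).round(4))
blk=cv2.inRange(hsv,(0,0,0),(180,255,60))
for q in blobs(blk,270,28,372,98,600):
    P=np.array([ray(c,p[0],.073)[:2] for p in q]);r=cv2.minAreaRect((P*1000).astype(np.float32));print("bar",r)
wht=cv2.inRange(hsv,(0,0,150),(180,40,255))
for q in blobs(wht,200,0,440,175,8000):
    P=np.array([ray(c,p[0],.036)[:2] for p in q]);r=cv2.minAreaRect((P*1000).astype(np.float32));print("plate",r)
for q in blobs(org,230,220,300,300,300):
    r=cv2.minAreaRect(q);print("brush px",r,cv2.approxPolyDP(q,3,True)[:,0].tolist())
for d in((261,16),(390,86)):print("dowel",ray(c,d,.046).round(4))
crop=im[215:300,220:310];cv2.imwrite("pics/crop1.png",np.hstack([cv2.resize(crop,None,fx=5,fy=5,interpolation=2)]))
```

```bash
python3 m1.py
```

```text
slugs
(332.0, 116.0) 7.810349941253662 [ 0.5555 -0.2808  0.045 ]
(294.5672302246094, 100.98739624023438) 8.139796257019043 [ 0.5581 -0.246   0.045 ]
(258.0, 76.5) 8.558721542358398 [ 0.5681 -0.2107  0.045 ]
bar ((588.7197875976562, -258.463623046875), (80.46954345703125, 13.931686401367188), 80.60175323486328)
plate ((585.54736328125, -259.8902587890625), (166.0186004638672, 126.89549255371094), 80.55661010742188)
brush px ((263.5058898925781, 259.2235107421875), (48.37549591064453, 50.110939025878906), 12.52880573272705) [[249, 231], [244, 236], [238, 263], [241, 277], [271, 285], [276, 275], [285, 272], [291, 243]]
dowel [ 0.6135 -0.2016  0.046 ]
dowel [ 0.5931 -0.3209  0.046 ]
```

View pics/crop1.png

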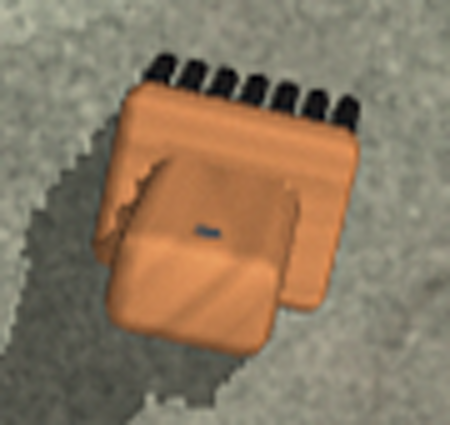

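The crop shows the brush's top face with corners at about (246,261), (276,266), (273,286) and (242,279). The front edge of its back runs from (246,232) to (291,245).

Add to m1.py:
```python
print('----')
T=np.array([ray(c,p,.086) for p in((246,261),(276,266),(273,286),(242,279))]);print(T.round(4),T.mean(0))
B=np.array([ray(c,p,.036) for p in((245.5,232),(291.5,244.5),(284.5,277))]);print(B.round(4))
v=B[1]-B[0];print("yaw long",np.degrees(np.arctan2(v[1],v[0])),np.linalg.norm(v),np.linalg.norm(B[2]-B[1]),"mid of diag",(B[0]+B[2])/2)
v=T[1]-T[0];print(np.degrees(np.arctan2(v[1],v[0])));v=T[2]-T[3];print(np.degrees(np.arctan2(v[1],v[0])))
s=cam("scene");d=cam("side")
```

```bash
python3 m1.py | sed -n '/----/,$p'
```

Run:
```python
from h import *
# top of brush grip in scene/side: orange mask, top rows
for n in("scene","side"):
    im=cv2.imread(f"pics/{n}0.png");h=cv2.cvtColor(im,cv2.COLOR_BGR2HSV);m=cv2.inRange(h,(5,120,60),(20,255,255));m[:,:200]=0;m[:,290:]=0;m[:255]=0;m[330:]=0
    ys,xs=np.nonzero(m);print(n,ys.min(),xs[ys<ys.min()+8].min(),xs[ys<ys.min()+8].max(),ray(cam(n),((xs[ys<ys.min()+8].min()+xs[ys<ys.min()+8].max())/2,ys.min()+3),.086))
```

```text
----
[[ 0.4194 -0.244   0.086 ]
 [ 0.4224 -0.27    0.086 ]
 [ 0.4037 -0.2724  0.086 ]
 [ 0.4023 -0.2447  0.086 ]] [ 0.41194721 -0.25778697  0.086     ]
[[ 0.4288 -0.2332  0.036 ]
 [ 0.4294 -0.2795  0.036 ]
 [ 0.3945 -0.2821  0.036 ]]
yaw long -89.24599611857725 0.04628225377272097 0.03496963025305092 mid of diag [ 0.4116215  -0.25765927  0.036     ]
-83.39596010262366
-87.0830891268565
scene 267 251 263 [ 0.41068293 -0.25845985  0.086     ]
side 265 228 243 [ 0.40990652 -0.26429277  0.086     ]
```

To row units: 0.016 m / 0.3 = 0.0533, -0.187 rad / 4 = -0.0468.

{"op": "send_path", "data": {"segments": [[0,0,0.0533,-0.0468],[0,0,0.0533,-0.0468],[0,0,0.0533,-0.0468],[0,0,0.0533,-0.0468],[0,0,0.0533,-0.0468]], "quiet": true}}

```text
ok
```

{"op": "send_path", "data": {"segments": [[0,0,0.0533,-0.0468],[0,0,0.0533,-0.0468],[0,0,0,0]]}}

```text
t: 2.65
tool_pos: [0.4772, -0.2866, 0.183]
eef_rot: [-3.139, -0.002, 1.596]
force: [-0.7, -1.2, 0.2]
gripper_width: 0.0854
finger_force: 0.0
```

Run:
```python
from h import *
o=robot.get_obs();print(totool(o,(.412,-.2577,.074)))
```

```text
[ 0.03032297 -0.0641277   0.10922924]
```

To row units: -0.032 m / 0.3 = -0.1067, 0.02 m / 0.3 = 0.0667.

{"op": "send_path", "data": {"segments": [[0.05,-0.1067,0.0333,0],[0.05,-0.1067,0.0333,0],[0,0,0.0667,0],[0,0,0,0]]}}

```text
t: 3.15
tool_pos: [0.4132, -0.2582, 0.1441]
eef_rot: [-3.141, -0.001, 1.594]
force: [-0.1, -0.3, 0.3]
gripper_width: 0.0853
finger_force: 0.0
```

Run:
```python
from h import *
o=robot.get_obs();im=robot.get_image("wrist");print(totool(o,(.412,-.2577,.074)))
cv2.imwrite("pics/w2.png",im[:,:,::-1])
c=cam("wrist",o);print(proj(c,(.412,-.2577,.086)),[proj(c,(.412+a,-.2577+b,.086)).round(0) for a in(-.01,.01) for b in(-.015,.015)])
```

```text
[ 0.00047574 -0.0010726   0.07014526]
[308.4181626  279.43484569] [array([287., 308.]), array([287., 249.]), array([329., 309.]), array([331., 250.])]
```

View pics/w2.png

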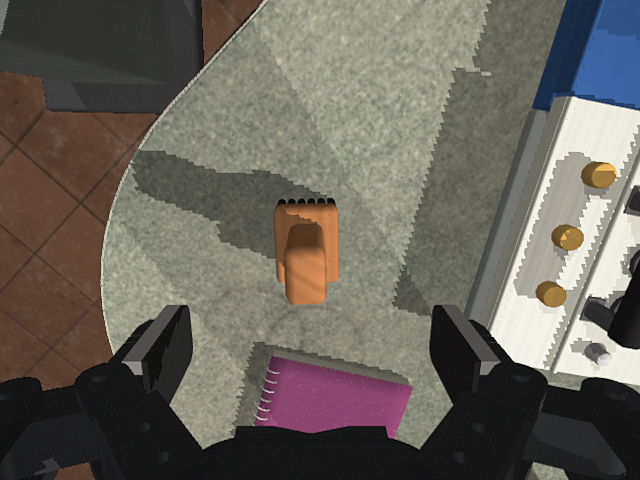

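The brush's top face appears at (286–327, 250–303), which matches the prediction to within about 2 mm, and it is aligned with the jaws. I'll descend and grip.

To row units: 0.025 m / 0.3 = 0.0833, 0.02 m / 0.3 = 0.0667.

{"op": "send_path", "data": {"segments": [[0.0033,-0.0067,0.0833,0],[0,0,0.0833,0],[0,0,0.0667,0],[0,0,0,0]]}}

```text
t: 3.7
tool_pos: [0.4119, -0.2572, 0.0741]
eef_rot: [-3.141, -0.001, 1.597]
force: [0.5, -0.0, 0.3]
gripper_width: 0.0854
finger_force: 0.0
```

{"op": "send_path", "data": {"segments": [[0,0,0,0],[0,0,0,0],[0,0,0,0],[0,0,0,0]], "aperture": 0.0, "force": 40}}

```text
t: 4.2
tool_pos: [0.412, -0.2571, 0.0746]
eef_rot: [3.141, 0.0, 1.599]
force: [-0.1, -0.0, -0.6]
gripper_width: 0.0192
finger_force: 45.1
```

{"op": "send_path", "data": {"segments": [[0,0,0,0],[0,0,0,0],[0,0,0,0]]}}

```text
t: 4.58
tool_pos: [0.412, -0.2571, 0.0745]
eef_rot: [3.141, 0.0, 1.599]
force: [-1.2, -0.6, 5.9]
gripper_width: 0.0195
finger_force: 46.0
```

To row units: -0.04 m / 0.3 = -0.1333, -0.03 m / 0.3 = -0.1, 0.1 rad / 4 = 0.025.

{"op": "send_path", "data": {"segments": [[0,0,-0.1,0],[0,0,-0.1333,0],[0,0,-0.1333,0.025],[0,0,0,0.0233],[0,0,0,0]]}}

```text
t: 5.2
tool_pos: [0.4118, -0.2569, 0.1844]
eef_rot: [3.141, 0.0, 1.406]
force: [-0.3, -0.6, -0.9]
gripper_width: 0.0197
finger_force: 45.3
```

Run:
```python
from h import *
o=robot.get_obs();a=-.165;X=np.array([np.cos(a),np.sin(a)]);Y=np.array([-np.sin(a),np.cos(a)]);J=np.array([.589,-.259])
for y in(-66,74):
    p=J-.032*X+y/1000*Y;print(y,p,totool(o,(*p,.112)))
im=robot.get_image("wrist");cv2.imwrite("pics/w3.png",im[:,:,::-1])
# refine slugs / dowels
c=cam("wrist",o);h=cv2.cvtColor(im,cv2.COLOR_RGB2HSV);m=cv2.inRange(h,(10,110,60),(30,255,255));m[:,:450]=0
for q in cv2.findContours(m,0,1)[0]:
    if cv2.contourArea(q)>40:
        (u,v),r=cv2.minEnclosingCircle(q);w=ray(c,(u,v),.045)[:2]-J;print((u,v),r,(w@X*1000).round(1),(w@Y*1000).round(1))
```

```text
-66 [ 0.54659396 -0.31884754] [-0.03905577  0.14309398  0.07245146]
74 [ 0.56958929 -0.18074897] [0.1009442  0.14318238 0.07242732]
(528.6212158203125, 233.48484802246094) 12.631817817687988 -30.9 -26.8
(532.076904296875, 180.5) 13.162790298461914 -34.0 8.4
(547.5, 121.0) 14.396280288696289 -30.1 44.9
```

View pics/w3.png

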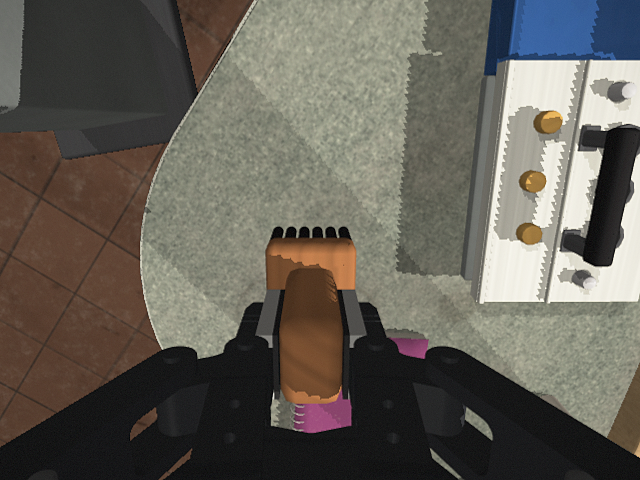

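The brush is upright in the grip. The plate's left edge runs (503,60)→(479,300) and the rail (584,60)→(547,300). I'll check both edges against the jig frame.

Run:
```python
from h import *
o=robot.get_obs();c=cam("wrist",o);a=-.165;X=np.array([np.cos(a),np.sin(a)]);Y=np.array([-np.sin(a),np.cos(a)]);J=np.array([.589,-.259])
for p,z in(((503,60),.04),((479,300),.04),((584,60),.04),((547,300),.04),((626,82),.046),((586,271),.046)):
    w=ray(c,p,z)[:2]-J;print(p,w@X*1000,w@Y*1000)
```

```text
(503, 60) -60.37989124647463 80.32240071808985
(479, 300) -56.24103787698371 -76.70672126776587
(584, 60) -11.808648720367383 80.39067009618152
(547, 300) -8.082623476800208 -76.59548142664603
(626, 82) 11.709638885107141 67.5530664260261
(586, 271) 10.965157187798047 -52.33871130715052
```

To row units: 0.048 m / 0.3 = 0.16, 0.047 m / 0.3 = 0.1567.

{"op": "send_path", "data": {"segments": [[-0.0433,0.16,0,0],[-0.0433,0.16,0,0],[-0.0433,0.1567,0,0],[0,0,0,0],[0,0,0,0]]}}

```text
t: 5.88
tool_pos: [0.5458, -0.3184, 0.1831]
eef_rot: [-3.139, -0.001, 1.407]
force: [-0.6, 0.1, -0.6]
gripper_width: 0.0196
finger_force: 45.2
```

Run:
```python
from h import *
o=robot.get_obs();im=robot.get_image("wrist");cv2.imwrite("pics/w4.png",im[:,:,::-1]);np.savez("w4.npz",p=o["tool_pos"],r=o["eef_rot"])
```

```text
(no output)
```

View pics/w4.png

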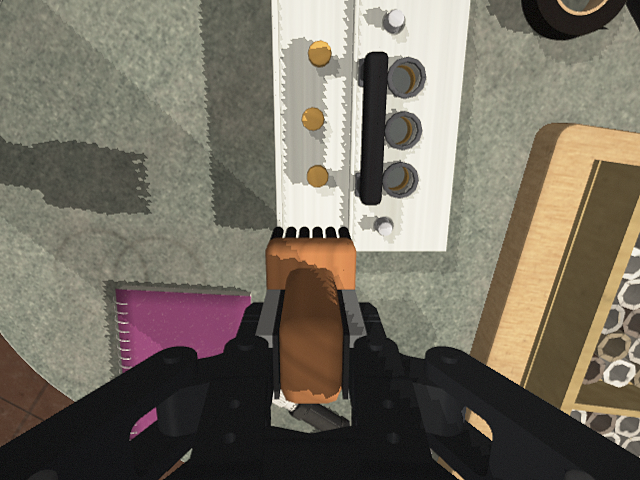

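This view looks along the channel: left plate edge (272,0)→(277,225), rail (354,0)→(351,225), slugs at (319,54), (313,119) and (317,177), dowels at (395,20) and (384,227).

Run:
```python
from h import *
f=np.load("w4.npz");c=cam("wrist",{"tool_pos":f["p"],"eef_rot":f["r"]});a=-.165;X=np.array([np.cos(a),np.sin(a)]);Y=np.array([-np.sin(a),np.cos(a)]);J=np.array([.589,-.259])
def s(p,z):
    w=ray(c,p,z)[:2]-J;print(p,(w@X*1000).round(1),(w@Y*1000).round(1))
for p,z in(((272,0),.04),((277,225),.04),((354,0),.04),((351,225),.04),((469,0),.036),((447,250),.036),((397,19),.046),((385,227),.046),((375,53),.073),((371,203),.073),((319,54),.045),((313,119),.045),((317,177),.045),((300,238),.113-.03),((354,240),.11),((267,240),.11)): s(p,z)
w=f["p"][:2]-J;print("tcp",w@X,w@Y)
```

```text
(272, 0) -55.9 73.3
(277, 225) -56.0 -60.5
(354, 0) -8.7 73.3
(351, 225) -6.5 -60.4
(469, 0) 58.9 74.4
(447, 250) 60.6 -79.1
(397, 19) 15.6 62.2
(385, 227) 15.1 -60.2
(375, 53) -0.0 40.4
(371, 203) 1.3 -38.9
(319, 54) -28.7 44.0
(313, 119) -32.1 7.5
(317, 177) -29.5 -27.8
(300, 238) -39.4 -57.1
(354, 240) -11.8 -50.2
(267, 240) -54.9 -50.3
tcp -0.032823610387748677 -0.06573062452946035
```

To row units: 0.03 m / 0.3 = 0.1, 0.0015 m / 0.3 = 0.005.

{"op": "send_path", "data": {"segments": [[0,0.005,0.1,0],[0,0,0.0833,0],[0,0,0.0483,0],[0,0,0,0],[0,0,0,0]]}}

```text
t: 6.55
tool_pos: [0.5482, -0.3194, 0.1158]
eef_rot: [3.14, 0.001, 1.406]
force: [0.5, 0.7, -1.6]
gripper_width: 0.0196
finger_force: 45.2
```

To row units: 0.002 m / 0.3 = 0.0067.

{"op": "send_path", "data": {"segments": [[0,0,0.0067,0],[0,0,0,0]]}}

```text
t: 6.8
tool_pos: [0.5481, -0.3193, 0.1132]
eef_rot: [3.141, 0.0, 1.406]
force: [1.3, 0.2, -0.3]
gripper_width: 0.0191
finger_force: 45.2
```

{"op": "send_path", "data": {"segments": [[0.0333,0,0,0],[0.04,0,0,0],[0.04,0,0,0],[0.04,0,0,0],[0.04,0,0,0]]}}

```text
t: 7.42
tool_pos: [0.5577, -0.261, 0.1128]
eef_rot: [3.142, 0.0, 1.406]
force: [1.0, -0.1, -0.9]
gripper_width: 0.0195
finger_force: 45.2
```

To row units: 0.012 m / 0.3 = 0.04.

{"op": "send_path", "data": {"segments": [[0.04,0,0,0],[0.04,0,0,0],[0.04,0,0,0],[0.04,0,0,0],[0.04,0,0,0]]}}

```text
t: 8.05
tool_pos: [0.5675, -0.2021, 0.1128]
eef_rot: [3.142, 0.0, 1.406]
force: [-0.2, 0.4, -1.3]
gripper_width: 0.0192
finger_force: 45.2
```

{"op": "send_path", "data": {"segments": [[0.04,0,0,0],[0.04,0,0,0],[0.0067,0,0,0],[0,0,0,0],[0,0,0,0]]}}

```text
t: 8.68
tool_pos: [0.5717, -0.1775, 0.1128]
eef_rot: [3.141, 0.0, 1.405]
force: [-0.5, -0.2, -1.0]
gripper_width: 0.0197
finger_force: 45.2
```

Run:
```python
from h import *
o=robot.get_obs();a=-.165;w=o["tool_pos"][:2]-np.array([.59,-.258]);print(w@[np.cos(a),np.sin(a)],w@[-np.sin(a),np.cos(a)])
im=robot.get_image("wrist");cv2.imwrite("pics/w5.png",im[:,:,::-1])
```

```text
-0.03130440731286314 0.07637878654258153
```

View pics/w5.png

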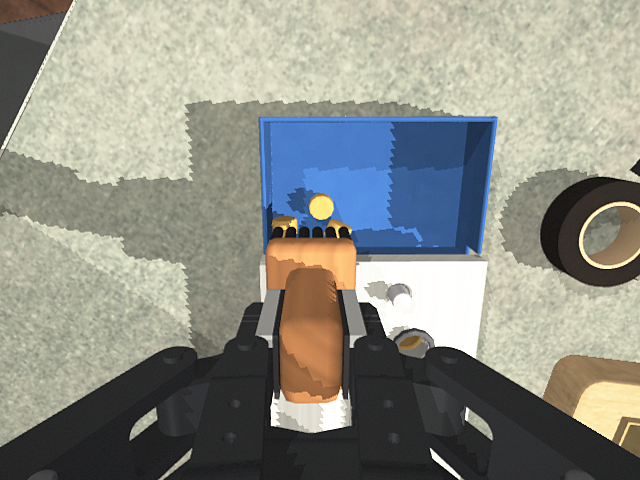

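One slug is in the pan at (321,207), and two more show in front of the bristles at (285,223) and (338,228). I'll lift the brush clear and check.

To row units: -0.05 m / 0.3 = -0.1667, -0.045 m / 0.3 = -0.15.

{"op": "send_path", "data": {"segments": [[0,0,-0.1,0],[0,0,-0.15,0],[-0.0667,-0.1667,0,0],[-0.0667,-0.1667,0,0],[-0.0667,-0.1667,0,0]]}}

```text
t: 9.35
tool_pos: [0.4122, -0.212, 0.1879]
eef_rot: [3.141, 0.0, 1.406]
force: [0.2, -0.1, -1.3]
gripper_width: 0.0194
finger_force: 45.2
```

Run:
```python
from h import *
o=robot.get_obs();print(totool(o,(.412,-.257,.0755)))
im=robot.get_image("wrist");cv2.imwrite("pics/w6.png",im[:,:,::-1])
```

```text
[-0.04436837  0.00711941  0.11245797]
```

View pics/w6.png

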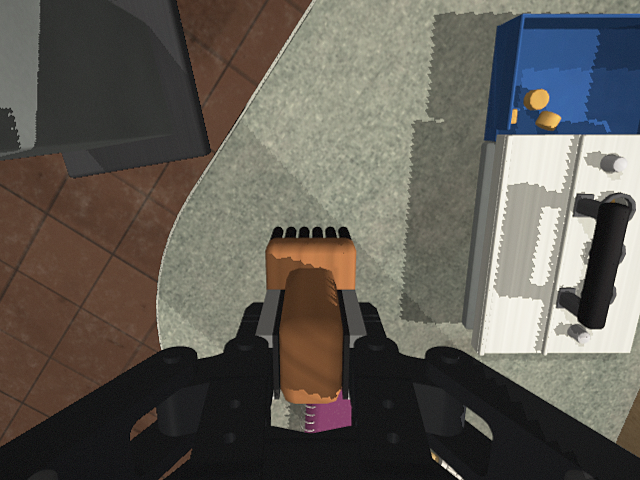

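All three slugs lie in the pan at (538,99), (548,120) and (514,116), and the channel is empty. Next I'll put the brush back on the open table.

To row units: 0.035 m / 0.3 = 0.1167, 0.03 m / 0.3 = 0.1.

{"op": "send_path", "data": {"segments": [[-0.0733,0.0117,0.1,0],[-0.0733,0.0117,0.1167,0],[0,0,0.1,0],[0,0,0.04,0],[0,0,0,0]]}}

```text
t: 10.02
tool_pos: [0.4135, -0.2562, 0.0806]
eef_rot: [-3.141, -0.0, 1.406]
force: [-0.0, -1.6, -1.0]
gripper_width: 0.0192
finger_force: 45.2
```

{"op": "send_path", "data": {"segments": [[0,0,0.01,0],[0,0,0,0],[0,0,0,0]]}}

```text
t: 10.4
tool_pos: [0.4138, -0.2563, 0.0784]
eef_rot: [3.141, 0.001, 1.406]
force: [0.5, 0.3, -1.1]
gripper_width: 0.0192
finger_force: 45.2
```

To row units: 0.002 m / 0.3 = 0.0067, 0.001 m / 0.3 = 0.0033.

{"op": "send_path", "data": {"segments": [[0,0,0.0067,0],[0,0,0.0033,0],[0,0,0,0],[0,0,0,0]]}}

```text
t: 10.9
tool_pos: [0.4135, -0.2563, 0.0748]
eef_rot: [-3.142, 0.0, 1.406]
force: [-0.2, 0.9, -0.8]
gripper_width: 0.0195
finger_force: 45.2
```

{"op": "send_path", "data": {"segments": [[0,0,0.0033,0],[0,0,0,0],[0,0,0,0]]}}

```text
t: 11.28
tool_pos: [0.4135, -0.2564, 0.0745]
eef_rot: [3.141, 0.0, 1.406]
force: [-2.1, 0.6, 12.0]
gripper_width: 0.0194
finger_force: 47.0
```

To row units: -0.0005 m / 0.3 = -0.0017.

{"op": "send_path", "data": {"segments": [[0,0,-0.0017,0],[0,0,0,0]]}}

```text
t: 11.52
tool_pos: [0.4136, -0.2564, 0.0745]
eef_rot: [3.141, 0.0, 1.406]
force: [-2.1, 0.0, 5.8]
gripper_width: 0.0193
finger_force: 46.1
```

{"op": "send_path", "data": {"segments": [[0,0,0,0],[0,0,0,0],[0,0,0,0],[0,0,0,0]], "aperture": 0.085}}

```text
t: 12.02
tool_pos: [0.4136, -0.2563, 0.0742]
eef_rot: [-3.142, 0.0, 1.406]
force: [0.9, 0.1, -0.1]
gripper_width: 0.0849
finger_force: 0.0
```

{"op": "send_path", "data": {"segments": [[0,0,-0.1,0],[0,0,-0.1333,0],[0,0,-0.1333,0],[0,0,0,0]]}}

```text
t: 12.52
tool_pos: [0.4143, -0.2568, 0.1867]
eef_rot: [3.137, 0.003, 1.406]
force: [0.0, -0.1, -0.1]
gripper_width: 0.0848
finger_force: 0.0
```

Run:
```python
from h import *
for n in("wrist","side"):
    o=robot.get_obs();im=robot.get_image(n);cv2.imwrite(f"pics/{n}7.png",im[:,:,::-1])
    if n=="wrist": a=im[:,:,::-1]
    else: b=im[200:320,180:420,::-1]
b=cv2.resize(b,(480,240));o2=cv2.resize(a,(480,360));cv2.imwrite("pics/c7.png",np.vstack([o2,b]))
print(totool(o,(.590,-.2585,.060)))
```

```text
[0.02700527 0.1739828  0.12543072]
```

View pics/c7.png

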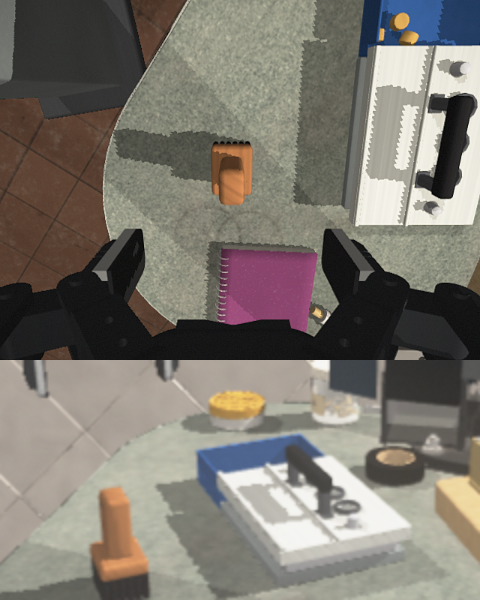

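The brush stands upright. In the wrist half of the picture the bar sits at (452,147), and the three slugs are in the pan.

To row units: 0.044 m / 0.3 = 0.1467, 0.042 m / 0.3 = 0.14.

{"op": "send_path", "data": {"segments": [[0.0233,0.1467,0,0],[0.0233,0.1467,0,0],[0.0233,0.1467,0,0],[0.02,0.14,0,0],[0,0,0,0]]}}

```text
t: 13.25
tool_pos: [0.5912, -0.2577, 0.1817]
eef_rot: [-3.14, -0.001, 1.407]
force: [-0.3, -0.3, -0.9]
gripper_width: 0.0846
finger_force: 0.0
```

{"op": "send_path", "data": {"segments": [[0,0,0.0833,0],[0,0,0.0667,0],[0,0,0,0],[0,0,0,0]]}}

```text
t: 13.75
tool_pos: [0.5894, -0.2584, 0.1394]
eef_rot: [-3.141, 0.0, 1.405]
force: [0.2, -0.5, -0.0]
gripper_width: 0.0851
finger_force: 0.0
```

Run:
```python
from h import *
o=robot.get_obs();im=robot.get_image("wrist");cv2.imwrite("pics/w8.png",im[:,:,::-1]);c=cam("wrist",o)
print(proj(c,(.59,-.2585,.073)))
h=cv2.cvtColor(im,cv2.COLOR_RGB2HSV);m=cv2.inRange(h,(0,0,0),(180,255,60));m[:,:200]=0;m[:,430:]=0;m[400:]=0
m=cv2.morphologyEx(m,cv2.MORPH_OPEN,np.ones((21,21)))
for q in cv2.findContours(m,0,1)[0]:
    P=np.array([ray(c,p[0],.073)[:2] for p in q]);print(cv2.boundingRect(q),cv2.minAreaRect((P*1000).astype(np.float32)))
print(o["tool_pos"],o["eef_rot"],totool(o,(.59,-.2585,.072)))
```

```text
[312.5506656  273.95530683]
(302, 190, 24, 152) ((590.8203735351562, -256.38348388671875), (78.46305847167969, 11.261883735656738), 80.30375671386719)
[ 0.58936474 -0.25837372  0.13943906] [-3.14133678e+00  7.59872593e-07  1.40547229e+00] [-1.99618570e-05  6.64636876e-04  6.74388878e-02]
```

View pics/w8.png

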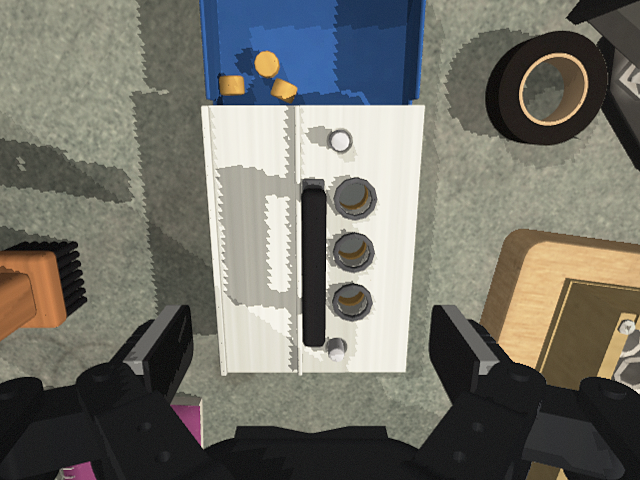

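The bar spans (302–326, 190–342) and lines up with the jaws; its centre is at about (0.5908, -0.2564). All three slugs are in the pan. I'll descend and grip the bar.

To row units: 0.025 m / 0.3 = 0.0833, 0.0015 m / 0.3 = 0.005.

{"op": "send_path", "data": {"segments": [[0.005,0.0033,0.0833,0],[0,0,0.0833,0],[0,0,0.055,0],[0,0,0,0],[0,0,0,0]]}}

```text
t: 14.42
tool_pos: [0.5913, -0.2572, 0.0737]
eef_rot: [3.14, 0.001, 1.406]
force: [0.4, 0.5, -0.1]
gripper_width: 0.0849
finger_force: 0.0
```

{"op": "send_path", "data": {"segments": [[0,0,0,0],[0,0,0,0],[0,0,0,0],[0,0,0,0]], "aperture": 0.0, "force": 50}}

```text
t: 14.92
tool_pos: [0.5909, -0.2569, 0.0729]
eef_rot: [3.141, 0.0, 1.406]
force: [2.3, -0.0, 2.2]
gripper_width: 0.0114
finger_force: 3.7
```

{"op": "send_path", "data": {"segments": [[0,0,0,0],[0,0,0,0],[0,0,0,0],[0,0,0,0]], "aperture": 0.0, "force": 110}}

```text
t: 15.42
tool_pos: [0.591, -0.257, 0.0732]
eef_rot: [3.141, 0.0, 1.406]
force: [-1.0, -0.4, 6.3]
gripper_width: 0.0099
finger_force: 107.8
```

To row units: -0.003 m / 0.3 = -0.01.

{"op": "send_path", "data": {"segments": [[0,0,-0.01,0],[0,0,-0.01,0],[0,0,-0.01,0],[0,0,0,0]]}}

```text
t: 15.92
tool_pos: [0.5909, -0.2569, 0.0819]
eef_rot: [3.141, 0.0, 1.406]
force: [0.2, -0.5, -4.2]
gripper_width: 0.0099
finger_force: 107.4
```

{"op": "send_path", "data": {"segments": [[0,0,-0.0167,0],[0,0,-0.02,0],[0,0,-0.02,0],[0,0,0,0]]}}

```text
t: 16.42
tool_pos: [0.5911, -0.257, 0.0995]
eef_rot: [3.141, 0.0, 1.406]
force: [-0.2, -0.4, -4.2]
gripper_width: 0.01
finger_force: 107.4
```

Run:
```python
from h import *
im=robot.get_image("side")
cv2.imwrite("pics/c9.png",cv2.resize(im[200:330,230:420,::-1],(760,520)))
o=robot.get_obs();print(o["ft_torque"],o["tool_pos"])
```

```text
[ 0.10033191  0.00099969 -0.0310751 ] [ 0.59091931 -0.25694068  0.09914482]
```

View pics/c9.png

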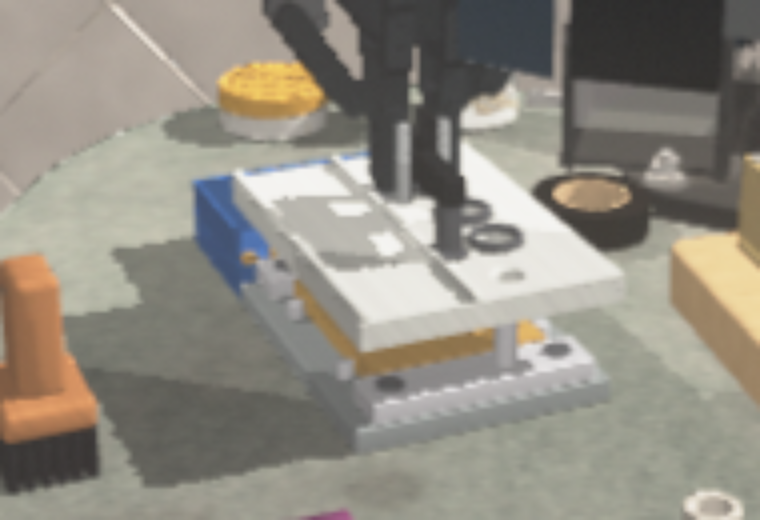

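The plate is level and rising cleanly, and the brass plate stays in its nest with its front edge at about (430,355). I'll lift the rest of the way.

To row units: -0.01 m / 0.3 = -0.0333, -0.008 m / 0.3 = -0.0267.

{"op": "send_path", "data": {"segments": [[0,0,-0.02,0],[0,0,-0.0267,0],[0,0,-0.0333,0],[0,0,-0.0333,0],[0,0,-0.0233,0]]}}

```text
t: 17.1
tool_pos: [0.591, -0.257, 0.1408]
eef_rot: [3.141, 0.0, 1.406]
force: [-0.3, 0.2, -3.8]
gripper_width: 0.0099
finger_force: 107.3
```

{"op": "send_path", "data": {"segments": [[0,0,-0.0167,0],[0,0,0,0],[0,0,0,0],[0,0,0,0],[0,0,0,0]]}}

```text
t: 17.73
tool_pos: [0.5908, -0.2569, 0.1446]
eef_rot: [-3.141, -0.0, 1.406]
force: [0.4, -0.6, -3.6]
gripper_width: 0.0096
finger_force: 107.4
```

Run:
```python
from h import *
o=robot.get_obs();c=[cam("scene"),cam("side")];I=[]
for n in("scene","side"): I.append(robot.get_image(n)[180:330,230:420,::-1])
cv2.imwrite("pics/c10.png",np.hstack([cv2.resize(i,(399,315)) for i in I]));print(o["tool_pos"],o["eef_rot"],o["ft_torque"])
```

```text
[ 0.59080708 -0.25688534  0.1445668 ] [-3.14128432e+00 -2.14532806e-05  1.40579300e+00] [ 0.06129303 -0.00510935  0.01651865]
```

View pics/c10.png

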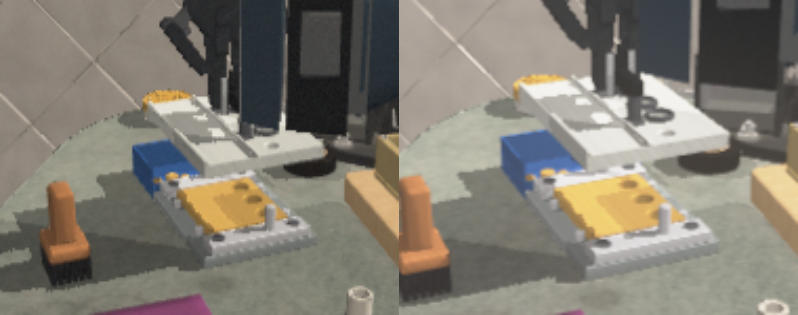

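Both views show the plate held level above the dowels, the brass plate in its nest, the slugs in the pan and the brush standing.

```bash
python3 -c "
from plant import robot
print(robot.hand_in())"
```

```text
the job is handed in; nothing more can be done
None
```

I swept all three slugs into the pan with the brush, stood the brush upright on the open table and let go, then lifted the jig plate and handed in with it held level and still, its underside about 5 cm above the dowel tops; the brass plate stayed in its nest.

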